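Find the soft rubber plug with a sprung-pin hardness tester and reject it

ROBOT

A 6-joint arm with a two-finger parallel gripper is mounted at the origin on the work surface. World frame = base frame: x ahead of the robot, y to its left, z up, the work surface at z = 0. Lengths are in m, angles in degrees, forces in N, time in s.
With the tool pointing down it reaches from about 0.325 to 0.85 m from the base axis. Payload 15.5 kg.
Tool frame: the origin (TCP) lies midway between the tips of the shut fingers; the grasp point (between the pads) lies 19 mm behind it; z points along the fingers, y is the line along which they close (so a half turn about z gives the same grasp; the last joint's range is limited). The gripper opens to 91 mm and grips with 3 to 60 N. Pads are 32 mm wide; open, the fingers measure 118 mm over their backs; the gripper's body (76 mm by 178 mm) begins 60 mm behind the grasp point.
Start: joints at [-5.472, 28.281, 77.091, -0, 74.628, -5.472], TCP at [0.625, 0, 0.185] pointing down, gripper open.
Joint ranges: [-166.48, 166.48], [-47.26, 123.95], [12.59, 153.08], [-70.14, 250.14], [6.76, 159.57], [-176.63, 176.63]. Speed limits (degrees/s): [108.29, 108.29, 147.25, 172.46, 172.46, 172.46].

INTERFACE

Orientations are given as a 3x3 rotation matrix whose columns are the frame's x, y, z axes.
In Python, from bench import ctrl gives the robot as it stands. The module is installed in compiled form; this text tells all that it offers. Calls block until the motion is done:
- ctrl.goto(position, orientation): joint-space move of the TCP to a pose.
- ctrl.move_l(position, vel=0.15, ori=None, contact_N=None): straight line of the TCP; ori=None keeps the orientation; vel is the mean speed in m/s. With contact_N (N) it stops when the force on the tool has changed by that much, and returns True; else False.
- ctrl.movej(angles): joint-space move.
- ctrl.command_gripper(opening): opening from 0.0 (shut) to 1.0 (fully open); the grip force is fixed at half the most; returns when the fingers have stopped.
- ctrl.sleep(seconds).
- ctrl.ik(position, orientation): joint angles nearest the present ones, or None.
- ctrl.read_camera(name): name is "scene" or "side" or "wrist"; returns the picture (384x512x3 uint8, blue, green, red); there is no depth.
- ctrl.camera_params(name): a dict with "fx", "fy", "cx", "cy" (pixels), "pose" (4x4, takes a point from camera to world coordinates); the wrist camera has in their place "T_tool_cam" (4x4, takes a point from camera to tool coordinates, whose origin is the TCP and whose axes are the flange's). Camera axes: x right, y up, looking along -z (the intrinsics and any distortion apply to the point x, -y, -z); pixel columns grow to the right and rows downward; lengths in m; the calibration is good to about 2 mm. A picture is of the moment at which its call begins: read the wrist's pose just before it. camera_params takes no time and is no camera call.
A pose or a line that the arm cannot do raises ctrl.MotionError and nothing moves.
- ctrl.sign_off(): hands the job in; it is judged then, once.
Readings, each from a call of its own:
- ctrl.current_t(): time.
- ctrl.current_q(): joint angles.
- ctrl.current_dq(): joint speeds.
- ctrl.current_effort(): joint torques, N m.
- ctrl.current_tool_pos(): TCP position.
- ctrl.current_eef_rot(): TCP orientation.
- ctrl.current_contact_force(): force on the tool from outside, world axes, zero at the start.
- ctrl.current_wrist_torque(): the same for the moment, N m.
- ctrl.current_grip_width(): opening from 0.0 (shut) to 1.0 (fully open).
- ctrl.current_grasp_force(): force on a finger pad.
Only numpy, scipy, OpenCV 4.12 (cv2) and the standard library are available. Lean on these libraries where they do the work, as an engineer would, in place of code of your own. Each camera call takes 0.05 s, during which the arm holds its last target. There are 200 camera calls.

TASK

One of the three steel cups on the test plate holds a rubber plug that is much softer than the others. Take the hand tester from its stand and press its sprung pin gently and squarely into the plugs, foot down on the cup rim for about half a second, reading how far the pin sinks in; once you have gauged the soft one, put the tester back upright in its stand, then set the soft cup down gently and upright in the open tray. Leave the other two cups and everything else where they stand.

Things in the scene. Friction and masses are not known exactly. Their poses are not given: they have to be found in the camera images.
- tester: hand hardness tester, upright in its stand, 0.22 kg: grey body 30 x 30 mm square from 14 to 108 mm above the origin, black cap to 112 mm, round steel foot 36 mm diameter below. Grip two facing flats about 75 mm above the origin with 80 N or more. Origin: centre of the foot's flat underside; z up, x and y square to the flats. Its 7 mm steel pin stands out 10 mm below the foot's centre
- pin (a joint): tester's reading: m the sprung pin is pushed back; 0 out, 0.010 tip level with the foot; a white tab low on the x faces rises with it. Spring 1.8 N plus 0.6 N per mm. Foot on the rim, the pin sinks 10 mm minus the reading: about 2 mm in firm plugs (reading 0.008, 7 N), 8 mm in the soft one (0.002, 3 N). A few newtons more keep the foot down; over 22 N on a cup is too rough
- cup_a: steel cup, 46 mm diameter, 40 mm tall, 0.2 kg (varies 30 percent), loose on the plate; a black rubber plug, 24 mm diameter, fills the middle of its top, flush with the rigid flat rim. The three cups look the same; one plug is much softer, and only pressing tells which. Origin: centre of its underside, z up along its axis (top at 40 mm)
- cup_b: steel cup, 46 mm diameter, 40 mm tall, 0.2 kg (varies 30 percent), loose on the plate; a black rubber plug, 24 mm diameter, fills the middle of its top, flush with the rigid flat rim. The three cups look the same; one plug is much softer, and only pressing tells which. Origin: centre of its underside, z up along its axis (top at 40 mm)
- cup_c: steel cup, 46 mm diameter, 40 mm tall, 0.2 kg (varies 30 percent), loose on the plate; a black rubber plug, 24 mm diameter, fills the middle of its top, flush with the rigid flat rim. The three cups look the same; one plug is much softer, and only pressing tells which. Origin: centre of its underside, z up along its axis (top at 40 mm)
- plug_a (a joint): how far the rubber plug of cup_a is pressed below the rim, m (0 untouched, 0.010 the most). At rest the soft plug sags a tenth of a millimetre under its own weight, far less than this measurement's noise; the firm ones not at all
- plug_b (a joint): how far the rubber plug of cup_b is pressed below the rim, m (0 untouched, 0.010 the most). At rest the soft plug sags a tenth of a millimetre under its own weight, far less than this measurement's noise; the firm ones not at all
- plug_c (a joint): how far the rubber plug of cup_c is pressed below the rim, m (0 untouched, 0.010 the most). At rest the soft plug sags a tenth of a millimetre under its own weight, far less than this measurement's noise; the firm ones not at all
- plate: the bare aluminium test plate on which the cups stand in a row along its y axis, about 110 mm apart, up to 20 mm off the row's line; 120 (x) x 300 (y) mm, its top 16 mm above the table. It rides on stiff springs on a fixed foot: after the first few newtons it gives about 1 mm per 8 N, 3 mm at most. Origin: below its centre, on the table
- stand: tester's fixed white stand: base 80 x 80 mm, 14 mm thick, with a round collar up to 30 mm high, 58 mm outside, 43 mm inside. The tester's foot rests inside the collar on the base's top, 14 mm above the table; a 17 mm hole there clears the pin. Origin: centre of its underside, on the table, on the collar's axis
- tray: the open white square tray, fixed: 130 x 130 mm outside, walls 4 mm thick and 22 mm high, floor about 4 to 5 mm thick; origin at its underside's centre, on the table
- roller_dark: bystander: a blue-grey rubber roller standing on end, 42 mm diameter, 130 mm tall, origin at its underside's centre
- roller_pale: bystander: a pale roller standing on end, 42 mm diameter, 130 mm tall, origin at its underside's centre
- dish: bystander: a steel dish, 70 mm across, 30 mm tall, origin at its underside's centre
There are look-alikes about, which are no part of the job. Leave any green look-alike of the tester alone. Leave any purple look-alike of the cup_c alone.

How it is judged (in metres and radians):
On the way, in this order (a step that is already met when the one before it is completed fails the run):
1. the tester's pin is pressed into the soft plug, upright, foot down on the cup's rim (more than the pin's own 3 N), and held 0.3 s (((contact force between tester and cup_a above 4.5 N and horizontal distance between tester and cup_a below 0.01 m and z of tester in the frame of cup_a between 0.037 and 0.0425 m) or (contact force between tester and cup_b above 4.5 N and horizontal distance between tester and cup_b below 0.01 m and z of tester in the frame of cup_b between 0.037 and 0.0425 m) or (contact force between tester and cup_c above 4.5 N and horizontal distance between tester and cup_c below 0.01 m and z of tester in the frame of cup_c between 0.037 and 0.0425 m)) and value of joint pin between 0.0005 and 0.005 m and angle between tester's own z axis and vertical below 0.12 rad), for 0.3 s.
2. the tester is back, foot down and upright in its stand, and let go (horizontal distance between tester and stand below 0.006 m and z of tester in the frame of stand below 0.018 m and angle between tester's own z axis and vertical below 0.08 rad and contact force between the fingers and tester below 0.1 N), for 0.2 s.
3. the soft cup stands upright on the floor of the tray, let go (((x of cup_a in the frame of tray between -0.04 and 0.04 m and y of cup_a in the frame of tray between -0.04 and 0.04 m and z of cup_a in the frame of tray below 0.01 m and angle between cup_a's own z axis and vertical below 0.1 rad and contact force between the fingers and cup_a below 0.1 N and linear speed of cup_a below 0.02 m/s and value of joint plug_a above 4e-05 m) or (x of cup_b in the frame of tray between -0.04 and 0.04 m and y of cup_b in the frame of tray between -0.04 and 0.04 m and z of cup_b in the frame of tray below 0.01 m and angle between cup_b's own z axis and vertical below 0.1 rad and contact force between the fingers and cup_b below 0.1 N and linear speed of cup_b below 0.02 m/s and value of joint plug_b above 4e-05 m) or (x of cup_c in the frame of tray between -0.04 and 0.04 m and y of cup_c in the frame of tray between -0.04 and 0.04 m and z of cup_c in the frame of tray below 0.01 m and angle between cup_c's own z axis and vertical below 0.1 rad and contact force between the fingers and cup_c below 0.1 N and linear speed of cup_c below 0.02 m/s and value of joint plug_c above 4e-05 m))), for 0.2 s.
At the end, for the whole second after the job is handed in: soft cup upright (0.1 rad) and still on the tray floor, within 40 mm of the tray centre along each tray axis; tester let go, upright (0.08 rad), foot down in its stand, within 6 mm of its axis; firm cups upright within 20 mm of their starts; nothing else disturbed (all of step 2 and linear speed of tester below 0.02 m/s and ((x of cup_a in the frame of tray between -0.04 and 0.04 m and y of cup_a in the frame of tray between -0.04 and 0.04 m and z of cup_a in the frame of tray below 0.01 m and angle between each of cup_a, cup_b, cup_c's own z axis and vertical below 0.1 rad and contact force between the fingers and cup_a below 0.1 N and linear speed of cup_a below 0.02 m/s and value of joint plug_a above 4e-05 m and distance of each of cup_b, cup_c from where it was at the start of the episode below 0.02 m) or (x of cup_b in the frame of tray between -0.04 and 0.04 m and y of cup_b in the frame of tray between -0.04 and 0.04 m and z of cup_b in the frame of tray below 0.01 m and angle between each of cup_b, cup_a, cup_c's own z axis and vertical below 0.1 rad and contact force between the fingers and cup_b below 0.1 N and linear speed of cup_b below 0.02 m/s and value of joint plug_b above 4e-05 m and distance of each of cup_a, cup_c from where it was at the start of the episode below 0.02 m) or (x of cup_c in the frame of tray between -0.04 and 0.04 m and y of cup_c in the frame of tray between -0.04 and 0.04 m and z of cup_c in the frame of tray below 0.01 m and angle between each of cup_c, cup_a, cup_b's own z axis and vertical below 0.1 rad and contact force between the fingers and cup_c below 0.1 N and linear speed of cup_c below 0.02 m/s and value of joint plug_c above 4e-05 m and distance of each of cup_a, cup_b from where it was at the start of the episode below 0.02 m))); the robot touches nothing.
It fails at once if the tester presses on a cup with more than 22 N (contact force between tester and cup_a above 22 N or contact force between tester and cup_b above 22 N or contact force between tester and cup_c above 22 N).
It fails at once if more than one cup is moved over 30 mm (distance of each of cup_a, cup_b from where it was at the start of the episode above 0.03 m or distance of each of cup_a, cup_c from where it was at the start of the episode above 0.03 m or distance of each of cup_b, cup_c from where it was at the start of the episode above 0.03 m).
It fails at once if a cup is dropped (falls unheld at over 0.5 m/s, about 13 mm) ((contact force between the fingers and cup_a below 0.1 N and linear speed of cup_a above 0.5 m/s) or (contact force between the fingers and cup_b below 0.1 N and linear speed of cup_b above 0.5 m/s) or (contact force between the fingers and cup_c below 0.1 N and linear speed of cup_c above 0.5 m/s)).
It fails at once if a roller or the dish is pushed more than 20 mm (distance of any of roller_dark, roller_pale, dish from where it was at the start of the episode above 0.02 m).
It also fails if it takes over 72 s, if anything falls off the work surface, if the arm or the gripper's body presses on something with over 40 N, if the wrist force passes 120 N, or if a joint passes its speed limit or range.

## Working session

There is one attempt and no reset: what is moved stays moved. The work goes in short steps, each a Python script; the robot and the scene stay as the last script left them, time stands still between calls to the robot, and variables do not carry over. Pictures are saved under pics/ and viewed, at most 10 in all, crops included, and the job is handed in when it is done.

```bash
mkdir -p pics; ls
python3 - <<'E'
from bench import ctrl
import cv2, numpy as np
np.set_printoptions(precision=4,suppress=True)
ims=[]
for n in ["scene","side","wrist"]:
    p=ctrl.camera_params(n); print(n,p)
    im=ctrl.read_camera(n); cv2.imwrite(f"pics/{n}0.png",im); np.save(f"pics/{n}0.npy",im)
print(ctrl.current_eef_rot(),ctrl.current_tool_pos(),ctrl.current_t())
E
```

```text
pics
scene {'fx': 475.6863655352753, 'fy': 475.6863655352753, 'cx': 248.82119746746488, 'cy': 183.09212903174586, 'pose': array([[-0.0577, -0.7152,  0.6966,  1.4377],
       [ 0.9983, -0.0412,  0.0404,  0.0507],
       [-0.0002,  0.6977,  0.7163,  0.9764],
       [ 0.    ,  0.    ,  0.    ,  1.    ]])}
side {'fx': 469.4342061075585, 'fy': 469.4342061075585, 'cx': 258.65372081374886, 'cy': 189.98021071516766, 'pose': array([[ 0.8952,  0.2246, -0.3849,  0.0843],
       [-0.4456,  0.4434, -0.7777, -0.9562],
       [-0.004 ,  0.8677,  0.497 ,  0.6696],
       [ 0.    ,  0.    ,  0.    ,  1.    ]])}
wrist {'fx': 268.5717656725632, 'fy': 268.5717656725632, 'cx': 262.25067027766363, 'cy': 190.9200584366787, 'T_tool_cam': array([[ 0.002 ,  0.9693,  0.246 ,  0.068 ],
       [ 1.    , -0.0021,  0.0002,  0.0002],
       [ 0.0007,  0.246 , -0.9693, -0.1986],
       [ 0.    ,  0.    ,  0.    ,  1.    ]])}
[[-0.      1.     -0.0009]
 [ 1.      0.      0.0001]
 [ 0.0001 -0.0009 -1.    ]] [0.6247 0.0001 0.185 ] 0.15
```

View pics/scene0.png

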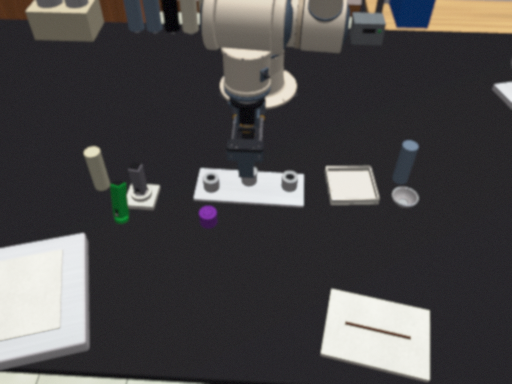

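View pics/side0.png

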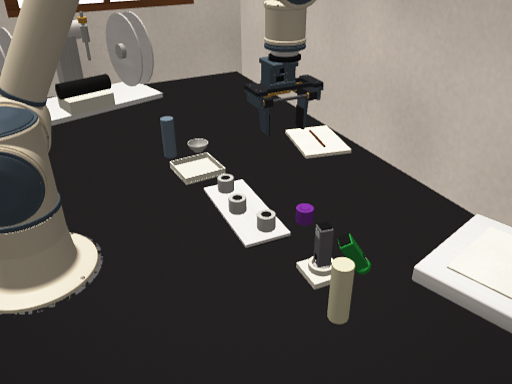

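View pics/wrist0.png

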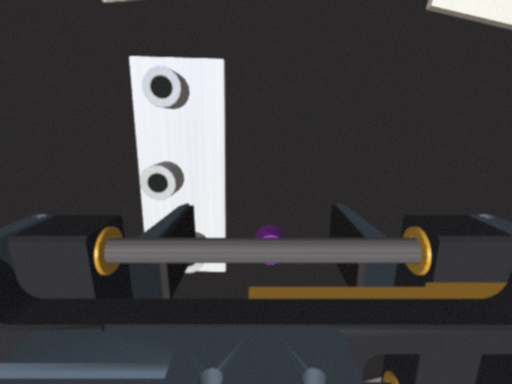

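Scene: the plate spans (195-305,170-206) with cups at (211,181), (249,177), (289,180). The tester is at (138,180) in its stand (142,195), with the green look-alike at (120,202) and the pale roller at (97,168). The tray is at (352,185), the dark roller at (405,160), the dish at (405,197) and the purple look-alike at (208,214). Side: tester top (324,228), stand (318,270), cups (266,217), (237,201), (226,182), tray (197,167). Wrist: two cups at (162,87) and (158,183); the third is hidden behind the gripper.

```bash
cat > h.py <<'E'
from bench import ctrl
import cv2, numpy as np
np.set_printoptions(precision=4,suppress=True)
def cam(n):
    p=ctrl.camera_params(n)
    if n=="wrist":
        T=np.eye(4);T[:3,:3]=ctrl.current_eef_rot();T[:3,3]=ctrl.current_tool_pos()
        p["pose"]=T@p["T_tool_cam"]
    return p
def shot(n,name):
    p=cam(n); im=ctrl.read_camera(n); cv2.imwrite(f"pics/{name}.png",im); np.savez(f"pics/{name}.npz",im=im,**p); return im,p
def load(name):
    d=dict(np.load(f"pics/{name}.npz")); return d.pop("im"),d
def ray(p,uv):
    d=np.array([(uv[0]-p["cx"])/p["fx"],-(uv[1]-p["cy"])/p["fy"],-1.])
    return p["pose"][:3,3],p["pose"][:3,:3]@d
def onz(p,uv,z):
    o,d=ray(p,uv); return o+d*(z-o[2])/d[2]
def tri(*pu):
    A=np.zeros((3,3));b=np.zeros(3)
    for p,uv in pu:
        o,d=ray(p,uv);d=d/np.linalg.norm(d);M=np.eye(3)-np.outer(d,d);A+=M;b+=M@o
    x=np.linalg.solve(A,b)
    return x,[np.linalg.norm(np.cross(x-ray(p,u)[0],ray(p,u)[1]/np.linalg.norm(ray(p,u)[1]))) for p,u in pu]
def proj(p,X):
    c=p["pose"][:3,:3].T@(np.asarray(X)-p["pose"][:3,3]); return np.array([p["cx"]-p["fx"]*c[0]/c[2],p["cy"]+p["fy"]*c[1]/c[2]])
def down(yaw):  # tool z down, tool x at angle yaw (deg) in world
    c,s=np.cos(np.radians(yaw)),np.sin(np.radians(yaw))
    return np.array([[c,s,0],[s,-c,0],[0,0,-1.]])
E
python3 - <<'E'
from h import *
S=cam("scene");D=cam("side")
for n,a,b in [("tester top",(137,166),(323,229)),("stand",(142,196),(318,270)),("cupL",(211,176),(266,214)),("cupM",(250,172),(237,198)),("cupR",(290,176),(226,178)),("tray",(352,185),(197,167)),("green low",(121,218),(362,268)),("green top",(119,185),(348,240)),("pale top",(94,150),(344,264)),("dark top",(410,145),(168,120)),("dish",(405,192),(198,143)),("purple",(208,211),(305,208))]:
    print(n,*tri((S,a),(D,b)))
print("plate corners",[onz(S,u,.016)[:2] for u in [(199,170),(303,174),(304,206),(195,202)]])
E
```

```text
tester top [ 0.5582 -0.2944  0.1167] [np.float64(0.0019003123586599719), np.float64(0.001900312358660255)]
stand [ 0.5583 -0.2952  0.0059] [np.float64(0.0030247408431379255), np.float64(0.0030247408431380023)]
cupL [ 0.523 -0.107  0.056] [np.float64(0.001216441790845771), np.float64(0.0012164417908458662)]
cupM [ 0.4949 -0.0007  0.0512] [np.float64(5.770083588788758e-05), np.float64(5.7700835887757414e-05)]
cupR [0.5096 0.109  0.0545] [np.float64(0.0015727907336603758), np.float64(0.0015727907336601928)]
tray [0.4884 0.288  0.0105] [np.float64(0.0007411114107813845), np.float64(0.0007411114107813143)]
green low [ 0.6449 -0.3339  0.0092] [np.float64(0.0009154861216627027), np.float64(0.0009154861216627353)]
green top [ 0.6033 -0.3306  0.0945] [np.float64(0.0034452815893015825), np.float64(0.0034452815893014216)]
pale top [ 0.5186 -0.4187  0.1295] [np.float64(0.004023521548019863), np.float64(0.004023521548020124)]
dark top [0.4475 0.4271 0.1268] [np.float64(0.0032409398001971594), np.float64(0.0032409398001973086)]
dish [0.5368 0.419  0.0339] [np.float64(0.005144907913200738), np.float64(0.005144907913200874)]
purple [ 0.6355 -0.1033  0.0395] [np.float64(0.001619869865821762), np.float64(0.0016198698658216716)]
plate corners [array([ 0.4593, -0.1506]), array([0.4586, 0.1497]), array([0.5813, 0.1498]), array([ 0.5838, -0.1452])]
```

Run:
```python
from h import *
R=down(0)
for n,x,y in [("v0",.42,.26),("v1",.44,.05),("v2",.44,-.05),("v3",.485,-.26),("v4",.485,-.33)]:
    ctrl.goto([x,y,.28],R); shot("wrist",n); print(n,ctrl.current_tool_pos(),ctrl.current_q(),ctrl.current_t())
ims=[load(f"v{i}")[0][:240] for i in (0,1,2,3,4)]
cv2.imwrite("pics/m1.png",cv2.resize(np.vstack([np.hstack(ims[1:3]),np.hstack(ims[3:5])]),(800,375)))
```

```text
v0 [0.4203 0.2598 0.2799] [ 24.7958  12.5843  86.6484  -0.0027  80.7789 114.7891] 2.0917
v1 [0.4402 0.051  0.28  ] [-1.1389  7.976  92.6018  0.0213 79.4174 88.8155] 2.9917
v2 [ 0.4402 -0.0491  0.2799] [-14.1156   7.9718  92.6203   0.0228  79.4228  75.8399] 3.525
v3 [ 0.4852 -0.2585  0.2801] [-34.2828  17.5235  79.5712   0.0209  82.9221  55.6309] 4.4417
v4 [ 0.4852 -0.329   0.2801] [-39.9882  20.7629  74.6146   0.0193  84.6394  49.968 ] 4.875
```

View pics/m1.png

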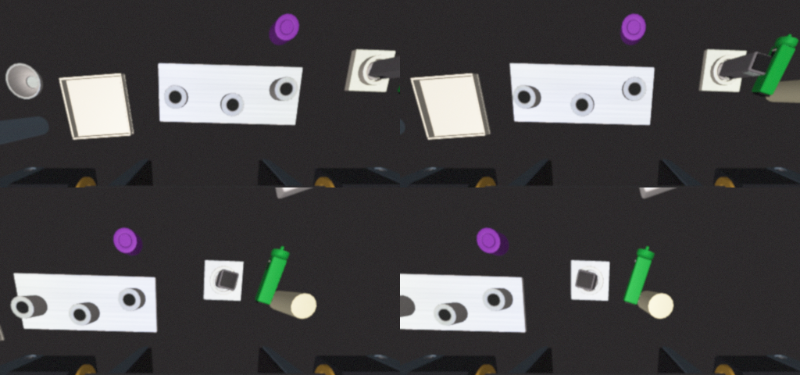

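View pics/v3.png

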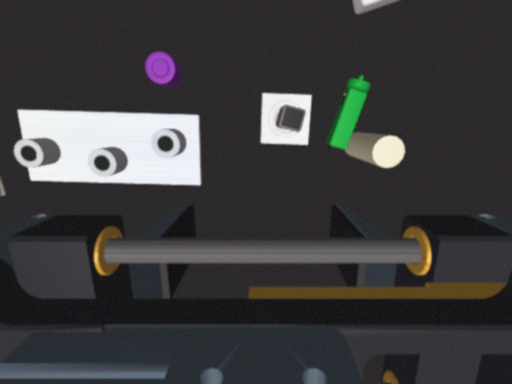

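Top row: v1/v2 show three cups, plate, tray and dish. Bottom row: v3/v4 show the tester cap at (291,117) in v3 inside the white stand (262-311, 93-145). The green look-alike lies on the table at (348,112), with the pale roller beside it at (385,150).

Run:
```python
from h import *
R=down(0)
for n,y in [("v5",-.32),("v6",-.27)]:
    ctrl.goto([.475,y,.20],R); ctrl.sleep(.2); im,p=shot("wrist",n); print(ctrl.current_t(), proj(p,[.558,-.294,.126]))
c=[]
for n in ("v5","v6"):
    im,p=load(n); u,v=proj(p,[.558,-.294,.09]).astype(int); x0,y0=max(u-65,0),max(v-65,0); c.append(cv2.resize(im[y0:y0+130,x0:x0+130],(400,400),interpolation=cv2.INTER_CUBIC)); print(n,x0,y0)
cv2.imwrite("pics/m2.png",cv2.convertScaleAbs(np.hstack(c),alpha=1.6))
# cups: dark plug in bright ring on plate; v1,v2
res={}
for n in ("v1","v2"):
    im,p=load(n); g=cv2.GaussianBlur(cv2.cvtColor(im,cv2.COLOR_BGR2GRAY),(3,3),0)
    m=(g<70).astype(np.uint8); m[210:]=0
    k,_,st,ce=cv2.connectedComponentsWithStats(m)
    print(n,[(ce[i].round(1),st[i][2:]) for i in range(1,k) if 50<st[i][4]<2000])
# tray outer white in v0,v1
for n in ("v0","v1"):
    im,p=load(n); m=(im.min(2)>140).astype(np.uint8); m[205:]=0
    for cc in cv2.findContours(m,cv2.RETR_EXTERNAL,cv2.CHAIN_APPROX_SIMPLE)[0]:
        if cv2.contourArea(cc)>2000:
            b=cv2.minAreaRect(cc); print(n,b,onz(p,b[0],.012),onz(p,b[0],.016))
```

```text
5.5417 [233.8511 109.5906]
6.1083 [285.0764 108.3145]
v5 172 46
v6 217 45
v1 [(array([366. , 113.4]), array([ 13,  14, 152], dtype=int32)), (array([223.9, 123.8]), array([ 13,  14, 146], dtype=int32)), (array([297.2, 133.8]), array([ 13,  14, 141], dtype=int32))]
v2 [(array([299.9, 113.4]), array([ 13,  14, 152], dtype=int32)), (array([158.5, 123.8]), array([ 14,  14, 150], dtype=int32)), (array([232.5, 133.8]), array([ 14,  13, 141], dtype=int32))]
v0 ((246.82350158691406, 123.70587921142578), (81.60507202148438, 80.99150085449219), 85.60128784179688) [0.4878 0.2846 0.012 ] [0.4878 0.2844 0.016 ]
v0 ((419.01318359375, 107.77033996582031), (184.2078399658203, 76.65719604492188), 1.756988286972046) [ 0.5141 -0.0019  0.012 ] [0.5139 0.0003 0.016 ]
v1 ((121.12646484375, 136.1441192626953), (80.3779296875, 85.2098159790039), 85.60128784179688) [0.4869 0.2899 0.012 ] [0.4871 0.2879 0.016 ]
v1 ((293.0667419433594, 120.19759368896484), (184.27044677734375, 74.70775604248047), 1.6602823734283447) [ 0.5136 -0.0023  0.012 ] [ 0.5136 -0.0018  0.016 ]
```

View pics/m2.png

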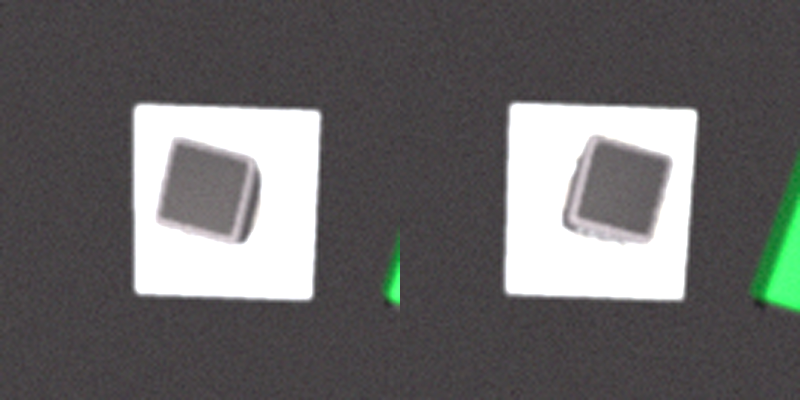

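The cap's dark top square is centred near (207,190) in the left crop and (626,188) in the right one, turned about 16°. The stand's white square is axis-aligned around it.

```bash
cat > meas.py <<'E'
from h import *
def rect(n,mask):
    im,p=load(n); m=mask(im).astype(np.uint8)
    return p,m
caps=[];st=[]
for n in ("v5","v6"):
    im,p=load(n); g=cv2.GaussianBlur(im.min(2),(3,3),0)
    w=(g>130).astype(np.uint8); w[200:]=0
    cs=cv2.findContours(w,cv2.RETR_EXTERNAL,cv2.CHAIN_APPROX_NONE)[0]
    t=proj(p,[.558,-.294,.014]); c=min([c for c in cs if cv2.contourArea(c)>800],key=lambda c:np.linalg.norm(np.array(cv2.minAreaRect(c)[0])-t))
    r=cv2.minAreaRect(c); st.append((p,r[0])); print(n,"stand",r,onz(p,r[0],.014))
    h=np.zeros_like(w); cv2.drawContours(h,[c],-1,1,-1); h=cv2.erode(h,np.ones((3,3)))
    d=((g<80)&(h>0)).astype(np.uint8); d=cv2.morphologyEx(d,cv2.MORPH_OPEN,np.ones((5,5)))
    c=max(cv2.findContours(d,cv2.RETR_EXTERNAL,cv2.CHAIN_APPROX_NONE)[0],key=cv2.contourArea)
    r=cv2.minAreaRect(c); caps.append((p,r[0]))
    b=cv2.boxPoints(r); W=np.array([onz(p,u,.126)[:2] for u in b]); e=W-np.roll(W,-1,0)
    print(n,"cap",r,onz(p,r[0],.126),"edges",np.linalg.norm(e,axis=1),np.degrees(np.arctan2(e[:,1],e[:,0]))%90)
print("cap",tri(*caps)); print("stand",tri(*st))
p1=load("v1")[1];p2=load("v2")[1]
for a,b in [((366.,113.4),(299.9,113.4)),((297.2,133.8),(232.5,133.8)),((223.9,123.8),(158.5,123.8))]:
    print("cup",*tri((p1,a),(p2,b)),onz(p1,a,.056)[:2],onz(p2,b,.056)[:2])
E
python3 meas.py
```

```text
v5 stand ((244.6687774658203, 111.27388000488281), (59.46208572387695, 61.31804656982422), 2.045408248901367) [ 0.5612 -0.2979  0.014 ]
v5 cap ((237.79415893554688, 106.82353973388672), (23.283418655395508, 23.040882110595703), 14.03624439239502) [ 0.5606 -0.2979  0.126 ] edges [0.0217 0.0224 0.0218 0.0228] [73.7304 76.7706 74.8769 76.4871]
v6 stand ((281.29248046875, 110.10343933105469), (60.25498580932617, 61.7724609375), 2.12109637260437) [ 0.5613 -0.2981  0.014 ]
v6 cap ((289.0294189453125, 105.88235473632812), (23.283418655395508, 24.496097564697266), 14.03624439239502) [ 0.5603 -0.2978  0.126 ] edges [0.0226 0.0224 0.0227 0.0229] [76.1347 76.8761 77.3211 76.5873]
cap (array([ 0.5605, -0.2979,  0.1253]), [np.float64(0.00016866412065392683), np.float64(0.00016866412065377626)])
stand (array([ 0.5612, -0.298 ,  0.0157]), [np.float64(5.31193990755421e-05), np.float64(5.3119399075648074e-05)])
cup [ 0.5233 -0.1078  0.0551] [np.float64(8.773982134030365e-05), np.float64(8.773982134008035e-05)] [ 0.5233 -0.1074] [ 0.5231 -0.1076]
cup [ 0.4928 -0.0047  0.0534] [np.float64(8.547253343469013e-05), np.float64(8.547253343478195e-05)] [ 0.4929 -0.0043] [ 0.4928 -0.0049]
cup [0.5076 0.1084 0.0539] [np.float64(9.436922611844853e-05), np.float64(9.436922611835695e-05)] [0.5077 0.1081] [0.5075 0.1076]
```

```bash
cat >> h.py <<'E'
RT=down(-14); TX=np.array([.5605,-.298])
def st(s=""): print(s,ctrl.current_tool_pos(),"F",ctrl.current_contact_force(),"g",ctrl.current_grip_width(),ctrl.current_grasp_force(),"t",ctrl.current_t())
E
python3 - <<'E'
from h import *
ctrl.command_gripper(.65)
ctrl.goto([*TX,.16],RT); st()
ctrl.move_l([*TX,.07],vel=.12,contact_N=8); st("down")
ctrl.command_gripper(0); st("grip"); ctrl.sleep(.2); st()
ctrl.move_l([*TX,.085],vel=.05); st("up")
ctrl.move_l([*TX,.17],vel=.15); st("up")
ctrl.goto([.5233,-.1078,.17],RT); ctrl.sleep(.3); st("over L")
shot("side","s1"); shot("scene","c1"); shot("wrist","w1")
a=cv2.resize(load("s1")[0][120:300,180:400],(400,327)); b=cv2.resize(load("c1")[0][100:260,100:300],(400,327))
cv2.imwrite("pics/m3.png",np.hstack([a,b]))
E
```

```text
[ 0.5605 -0.2978  0.1591] F [-0.7394  0.8092  0.0743] g 0.6526927144442783 0.0 t 7.2417
down [ 0.5609 -0.2983  0.0709] F [0.3807 0.3863 0.2023] g 0.6511764434373761 0.0 t 8.1417
grip [ 0.5606 -0.298   0.0702] F [-0.2733  1.4668  2.0781] g 0.3246280243707733 29.946123361587524 t 8.7
 [ 0.5606 -0.2981  0.0701] F [0.4387 0.5559 3.624 ] g 0.32795231045771384 29.94910418987274 t 8.9
up [ 0.5606 -0.2981  0.0853] F [-0.0087 -0.1234 -2.0234] g 0.3264256809445567 29.937879145145416 t 9.35
up [ 0.56   -0.2977  0.1691] F [-0.1463  0.0775 -2.838 ] g 0.3242309105568885 29.937845170497894 t 10.0667
over L [ 0.5235 -0.1085  0.1698] F [-0.2043 -0.0458 -1.7098] g 0.3283978458254438 29.938004314899445 t 11.1667
```

View pics/m3.png

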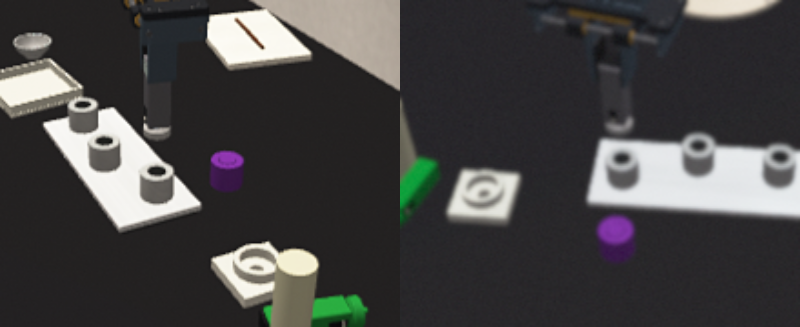

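The tester hangs upright in the gripper above the left cup; foot and pin at about (157,133) in the left crop. The stand is empty and nothing else has moved.

```bash
cat >> h.py <<'E'
CUPS={"L":(.5233,-.1078),"M":(.4928,-.0045),"R":(.5076,.108)}
def fz(n=12):
    v=[]
    for _ in range(n): v.append(ctrl.current_contact_force()[2]); ctrl.sleep(.008)
    return np.mean(v)
def press(k,fmax):
    xy=CUPS[k]; ctrl.goto([*xy,.145],RT); ctrl.move_l([*xy,.124],vel=.06); ctrl.sleep(.2)
    f0=fz(25); log=[]
    for z in list(np.arange(.121,.1139,-.001))+list(np.arange(.1135,.1059,-.0005)):
        ctrl.move_l([*xy,z],vel=.02); f=fz(); log.append((round(z*1e3,1),round(ctrl.current_tool_pos()[2]*1e3,1),round(f-f0,1)))
        if f-f0>fmax: break
    print(k,"f0",f0,log); return f0,log
E
python3 - <<'E'
from h import *
f0,log=press("L",9.5); ctrl.sleep(.5); print(fz()-f0); st("hold")
E
```

```text
L f0 -2.3082680107439004 [(np.float64(121.0), np.float64(121.1), np.float64(2.5)), (np.float64(120.0), np.float64(120.1), np.float64(3.2)), (np.float64(119.0), np.float64(119.1), np.float64(3.4)), (np.float64(118.0), np.float64(118.0), np.float64(4.0)), (np.float64(117.0), np.float64(117.0), np.float64(4.6)), (np.float64(116.0), np.float64(116.0), np.float64(5.1)), (np.float64(115.0), np.float64(115.0), np.float64(5.2)), (np.float64(114.0), np.float64(114.0), np.float64(6.0)), (np.float64(113.5), np.float64(113.5), np.float64(6.5)), (np.float64(113.0), np.float64(113.0), np.float64(6.5)), (np.float64(112.5), np.float64(112.5), np.float64(6.6)), (np.float64(112.0), np.float64(112.0), np.float64(6.9)), (np.float64(111.5), np.float64(111.5), np.float64(7.4)), (np.float64(111.0), np.float64(111.2), np.float64(9.6))]
9.737361696084433
hold [ 0.5234 -0.1078  0.1111] F [0.6757 0.4843 7.1567] g 0.3270641075929439 29.95859295129776 t 18.025
```

Run:
```python
from h import *
ctrl.move_l([*CUPS["L"],.145],vel=.08)
f0,log=press("M",9.5); ctrl.sleep(.6); print(fz()-f0); st("hold")
```

```text
M f0 -2.206475688490568 [(np.float64(121.0), np.float64(121.1), np.float64(2.5)), (np.float64(120.0), np.float64(120.0), np.float64(3.0)), (np.float64(119.0), np.float64(119.0), np.float64(3.4)), (np.float64(118.0), np.float64(118.0), np.float64(3.9)), (np.float64(117.0), np.float64(117.0), np.float64(4.6)), (np.float64(116.0), np.float64(116.0), np.float64(4.6)), (np.float64(115.0), np.float64(115.0), np.float64(5.3)), (np.float64(114.0), np.float64(114.0), np.float64(5.9)), (np.float64(113.5), np.float64(113.5), np.float64(6.2)), (np.float64(113.0), np.float64(113.0), np.float64(6.5)), (np.float64(112.5), np.float64(112.5), np.float64(6.5)), (np.float64(112.0), np.float64(112.0), np.float64(6.7)), (np.float64(111.5), np.float64(111.5), np.float64(6.9)), (np.float64(111.0), np.float64(111.1), np.float64(10.2))]
9.909472336486484
hold [ 0.4929 -0.0045  0.1111] F [ 1.2366 -0.1885  8.1724] g 0.32860484848323346 29.969637393951416 t 25.6667
```

Run:
```python
from h import *
ctrl.move_l([*CUPS["M"],.145],vel=.08)
f0,log=press("R",10); ctrl.sleep(.6); print(fz()-f0); st("hold")
```

```text
R f0 -2.2241278037293286 [(np.float64(121.0), np.float64(121.0), np.float64(0.6)), (np.float64(120.0), np.float64(120.0), np.float64(0.7)), (np.float64(119.0), np.float64(119.0), np.float64(1.0)), (np.float64(118.0), np.float64(118.0), np.float64(1.3)), (np.float64(117.0), np.float64(117.0), np.float64(1.7)), (np.float64(116.0), np.float64(116.0), np.float64(2.1)), (np.float64(115.0), np.float64(115.0), np.float64(2.1)), (np.float64(114.0), np.float64(114.0), np.float64(2.6)), (np.float64(113.5), np.float64(113.5), np.float64(2.6)), (np.float64(113.0), np.float64(113.0), np.float64(2.7)), (np.float64(112.5), np.float64(112.5), np.float64(2.8)), (np.float64(112.0), np.float64(112.0), np.float64(3.0)), (np.float64(111.5), np.float64(111.6), np.float64(6.2)), (np.float64(111.0), np.float64(111.2), np.float64(9.2)), (np.float64(110.5), np.float64(110.8), np.float64(11.6))]
11.77626919296858
hold [0.5078 0.108  0.1108] F [-1.5943  0.4833  9.2522] g 0.3272801084597615 29.97012108564377 t 33.675
```

Run:
```python
from h import *
ctrl.move_l([*CUPS["R"],.17],vel=.1)
xy=[.5606,-.2981]
ctrl.goto([*xy,.17],RT); ctrl.move_l([*xy,.11],vel=.12); ctrl.sleep(.2); st("above")
print(ctrl.move_l([*xy,.0698],vel=.04,contact_N=5)); st("down")
```

```text
above [ 0.5611 -0.2983  0.1109] F [ 0.1252  0.2763 -2.2998] g 0.330040963995396 29.953240156173706 t 36.7833
True
down [ 0.5604 -0.2978  0.0701] F [-0.042   1.1812  6.2477] g 0.3262001801935502 29.979268312454224 t 37.7417
```

Run:
```python
from h import *
ctrl.command_gripper(.6); ctrl.sleep(.2); st("released")
p=ctrl.current_tool_pos(); ctrl.move_l([p[0],p[1],.17],vel=.15); 
R=down(0)
ctrl.goto([.44,.05,.2],R); ctrl.sleep(.2); im,p=shot("wrist","v7"); shot("side","s2"); shot("scene","c2"); st()
g=cv2.GaussianBlur(cv2.cvtColor(im,cv2.COLOR_BGR2GRAY),(3,3),0); m=(g<70).astype(np.uint8); m[210:]=0
k,_,s,ce=cv2.connectedComponentsWithStats(m)
for i in range(1,k):
    if 80<s[i][4]<1500: print("plug",ce[i],s[i][2:],onz(p,ce[i],.0555))
a=cv2.resize(load("s2")[0][120:300,180:400],(400,327)); b=cv2.resize(load("c2")[0][100:260,100:300],(400,327))
cv2.imwrite("pics/m4.png",np.hstack([a,b]))
```

```text
released [ 0.5597 -0.2975  0.0692] F [0.1669 0.1785 0.4878] g 0.5985668344810591 0.0 t 38.5083
 [0.4402 0.0497 0.1999] F [ 0.281  -0.2629 -0.2756] g 0.6019487823820391 0.0 t 41.0667
plug [389.2996 111.249 ] [ 18  18 257] [ 0.5233 -0.1075  0.0555]
plug [213.8601 124.2469] [ 17  18 243] [0.5077 0.1082 0.0555]
plug [304.2689 136.2983] [ 17  18 238] [ 0.4931 -0.0044  0.0555]
```

View pics/m4.png

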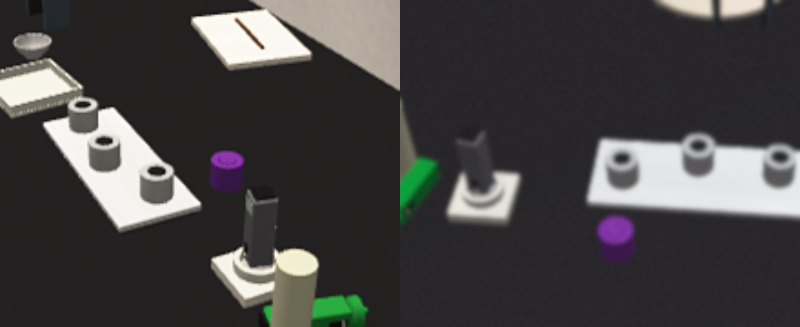

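The tester stands upright in its stand, (260,230) left and (475,170) right. The cups haven't shifted. Next I take the soft cup (R).

Run:
```python
from h import *
R=down(0); xy=[.5077,.1081]; T=[.4875,.286]
ctrl.command_gripper(.75)
ctrl.goto([*xy,.09],R); ctrl.move_l([*xy,.024],vel=.08,contact_N=8); st("at cup")
ctrl.command_gripper(0); st("grip")
ctrl.move_l([*xy,.034],vel=.04); ctrl.move_l([*xy,.12],vel=.12); st("up")
ctrl.goto([*T,.12],R); ctrl.move_l([*T,.03],vel=.08); ctrl.sleep(.2); st("over tray")
print(ctrl.move_l([*T,.0095],vel=.02,contact_N=3)); st("down")
```

```text
at cup [0.508  0.1081 0.0244] F [-0.2167 -0.0333 -0.5547] g 0.7514870476212689 0.0 t 43.0917
grip [0.5078 0.1082 0.0241] F [-0.1469  0.7202  2.9079] g 0.47942165249613505 30.00040124170482 t 43.6083
up [0.5072 0.1081 0.1194] F [-0.2433 -0.4081 -1.3863] g 0.475523500680695 29.999345876276493 t 44.875
over tray [0.4877 0.2861 0.0303] F [ 0.0128 -0.5667 -1.9489] g 0.4781927764303615 29.999269349500537 t 47.1
True
down [0.4873 0.2859 0.0122] F [0.0404 0.0651 7.8474] g 0.476014869774792 30.002017077058554 t 47.925
```

Run:
```python
from h import *
ctrl.command_gripper(.7); ctrl.sleep(.3); st("rel")
p=ctrl.current_tool_pos(); ctrl.move_l([p[0],p[1],.12],vel=.1); ctrl.goto([.42,.26,.28],down(0)); ctrl.sleep(.2)
shot("wrist","v8"); shot("side","s3"); st()
a=cv2.resize(load("v8")[0][:240],(400,188)); a=cv2.copyMakeBorder(a,0,139,0,0,cv2.BORDER_CONSTANT); b=cv2.resize(load("s3")[0][120:300,150:370],(400,327))
cv2.imwrite("pics/m5.png",np.hstack([a,b]))
```

```text
rel [0.4869 0.2857 0.0118] F [ 0.0602  0.4751 -0.2229] g 0.6972573422243727 0.0 t 48.7333
 [0.42  0.26  0.279] F [ 0.1527 -0.6648 -0.2586] g 0.6998798734034941 0.0 t 51.0
```

View pics/m5.png

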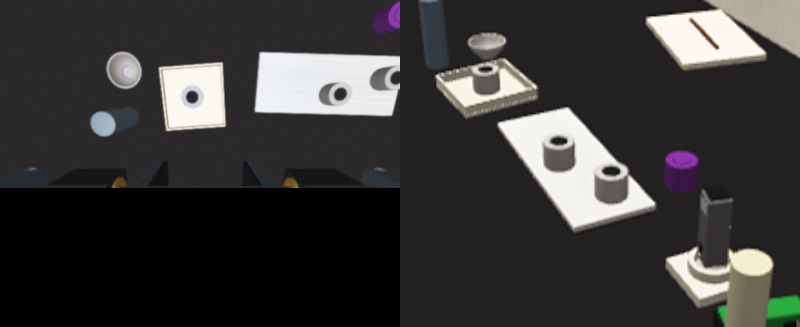

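The soft cup stands upright at the tray's centre, (192,97) left and (486,79) right. The tester is upright in its stand and the other two cups are in place.

```bash
python3 -c "
from bench import ctrl
print(ctrl.sign_off())"
```

```text
the job is handed in; nothing more can be done
None
```

The job is handed in: the soft plug was in the cup at the +y end of the row (about 3 N when the foot met the rim, against about 7 N for the other two), the tester is back upright in its stand, and the soft cup stands upright at the tray's centre; the sign-off gave no verdict.

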